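Hook the dropped coupling out from under the stirrer guard

TASK

A round steel coupling has dropped behind the fixed guard of the stirrer drive. With the hooked rod, reach in under the guard's front panel, draw the coupling out and pull it gently but firmly home (a steady 4 to 10 newtons, held for about a second) into the V of the stop block in front of the guard; do not touch it with the gripper, do not lean on the guard, and leave the other things alone. Then lay the rod flat on the open bench, well clear of the coupling and the guard, with the coupling still seated in the V.

Things in the scene. Friction and masses are not known exactly. Their poses are not given: they have to be found in the camera images.
- rod: Retrieving rod, lying on the bench: upright wooden handle block, 44 mm along the rod, 26 mm across, 65 mm tall, with an 8 mm aluminium bar whose axis runs 5 mm above the handle's underside, straight along +x to x = 300 mm, and ends in a flat J (point hook). Origin: centre of the handle's underside; +x from handle to hook, z up. About 0.19 kg. Pinch the handle across its 26 mm.
- hook (a point): Middle of the crossbar of the rod's J: (300, -34, 5 mm) in the rod's frame, same axes. The 8 mm crossbar runs from the bar (axis y = 0) along -y to y = -68 mm, then the lip runs back along -x at y = -68 mm to x = 274 mm. The J is thus 60 mm wide inside, open towards the handle.
- coupling: The dropped part: plain steel cylinder standing on its flat face, 44 mm diameter, 22 mm tall, dark blind bore in its top, about 0.2 kg. Origin: centre of its underside, z its axis. Starts on the bench under the guard's wire roof, 38 to 68 mm beyond the front panel, at x = -50 to -10 mm of the guard's frame. Mass and friction vary.
- guard: Fixed guard of the stirrer drive. Origin on the bench on the V's centre line; +y points into the guard, z up. Open inside from the front panel (see sill) to y = 250 mm; wire roof at height 130 mm, side wires from 57 mm up, 10 mm square posts at the corners x = -175 and 75 mm. Drive box from y = 275 mm; its shaft reaches in to y = 205 mm at x = 45 mm, 79 mm above the bench.
- sill (a point): Middle of the lower edge of the guard's grey front panel, at (-50, 100, 45 mm) in the guard's frame, same axes. The panel is 4 mm thick, 250 mm wide along x and reaches up to 130 mm; below it is an open gap 45 mm high down to the flat bench.
- vstop: Rigid aluminium V block on a rail (frame as the guard), open to +y, 45 degree flanks 18 mm tall. It is clamped at an unreported setting, different each time: the coupling is home at x = 0, y = 0 to 14 mm; find it by feel (a millimetre too far adds 5 N or more; off-centre it jams on one flank). Block: x +-21, y -59 to 0 mm, 28 mm tall with its knob; rail x +-17, y -88 to -28, 4 mm tall.
- vial: Bystander: small amber vial, 16 mm diameter, 45 mm tall, standing inside the guard; origin at the centre of its underside.
- nut: Bystander: hexagon nut, 19 mm across the flats, 11 mm tall, on the bench beside the V; origin at the centre of its underside.
- beaker: Bystander: glass beaker, 70 mm wide, 90 mm tall; origin at the centre of its underside.
- amber: Bystander: amber jar, 64 mm diameter, 130 mm tall; origin at the centre of its underside.
- jar: Bystander: clear glass jar, 60 mm diameter, 110 mm tall; origin at the centre of its underside.
- driver: Bystander: screwdriver lying on the bench; origin at its underside, handle to -x.

How it is judged:
On the way, in this order (a step that is already met when the one before it is completed fails the run):
1. the coupling is drawn out with the hook, clear of the guard's front panel (y of coupling in the frame of guard below 0.07 m and contact force between rod and coupling above 0.2 N), for 0.05 s.
2. the coupling is pulled home in the V by the rod with at least 2 N, held for 0.4 s (contact force between coupling and vstop above 2 N and contact force between rod and coupling above 1 N and x of coupling in the frame of guard between -0.003 and 0.003 m), for 0.4 s.
At the end, for the whole second after the job is handed in: The coupling stands upright and still in the V, bearing on it (over 0.1 N), within 3 mm of its centre line; the rod lies flat and still on the bench, its hook more than 100 mm from the coupling, hook and handle at least 50 mm in front of the guard's panel (x of coupling in the frame of guard between -0.003 and 0.003 m and y of coupling in the frame of guard below 0.018 m and contact force between coupling and vstop above 0.1 N and height (world z) of coupling below 0.003 m and angle between each of coupling, rod's own z axis and vertical below 0.05 rad and linear speed of each of coupling, rod below 0.01 m/s and height (world z) of rod below 0.004 m and horizontal distance between hook and coupling above 0.1 m and y of each of hook, rod in the frame of guard below 0.05 m); the robot touches nothing.
It fails at once if the coupling is pressed on the V stop with more than 15 N (contact force between coupling and vstop above 15 N).
It fails at once if the rod or the robot leans on the guard, drive or V stop with more than 10 N (contact force between any of rod, the arm, the fingers and guard above 10 N).
It fails at once if the coupling is touched by the robot itself (contact force between any of the fingers, the arm and coupling above 0.5 N).
It fails at once if the coupling is lifted by more than 10 mm or tipped by more than 0.3 rad (height (world z) of coupling above 0.012 m or angle between coupling's own z axis and vertical above 0.3 rad).
It fails at once if the vial inside the guard is moved by more than 12 mm or tipped, or another bystander is moved by more than 30 mm (distance of vial from where it was at the start of the episode above 0.012 m or angle between vial's own z axis and vertical above 0.3 rad or distance of any of nut, beaker, amber, jar, driver from where it was at the start of the episode above 0.03 m).
It also fails if it takes over 72 s, if anything falls off the work surface, if the arm or the gripper's body presses on something with over 40 N, if the wrist force passes 120 N, or if a joint passes its speed limit or range.

ROBOT

A 6-joint arm with a two-finger parallel gripper is mounted at the origin on the work surface. World frame = base frame: x ahead of the robot, y to its left, z up, the work surface at z = 0. Lengths are in m, angles in rad, forces in N, time in s.
With the tool pointing down it reaches from about 0.275 to 0.875 m from the base axis. Payload 12.5 kg.
Tool frame: the origin (TCP) lies midway between the tips of the shut fingers; the grasp point (between the pads) lies 19 mm behind it (grasp_offset is the distance from the TCP to the grasp point, in m); z points along the fingers, y is the line along which they close (so a half turn about z gives the same grasp; the last joint's range is limited). The gripper opens to 85 mm and grips with 20 to 120 N. Pads are 22 mm wide; open, the fingers measure 114 mm over their backs; the gripper's body (76 mm by 85 mm) begins 54 mm behind the grasp point. The pads swing forward as they close: fully open they stand 13 mm farther back than shut.
Start: joints at [-1.382, 0.351, 1.652, -0, 1.139, -0.085], TCP at [0.149, -0.529, 0.231] pointing down, gripper open.
Joint ranges: [-2.75, 2.75], [-0.79, 2.1], [0.01, 2.65], [-1.57, 4.71], [0.07, 3.14], [-2.87, 2.87]. Speed limits (rad/s): [2.22, 2.22, 2.79, 3.14, 3.14, 3.14].

INTERFACE

Orientations are given as a 3x3 rotation matrix whose columns are the frame's x, y, z axes.
In Python, from plant import * gives the robot as it stands.
- The arm moves only by the shell command python3 -m inch 'ROWS' [FORCE]. ROWS is JSON, a list of rows, each a list of 3 entries, a list of its own where there are three numbers: the finger opening in mm, from 0 to 85.4, then the shift along the tool's x, y, z in mm, then the turn, a rotation vector about the tool's x, y, z in rad. A call has 1 to 20 rows; each row is the pose to reach, as a shift and turn from the pose commanded when the call began, along the tool's axes at that moment; what a row does not reach only later rows make up. A row lasts 1/8 s, in which the tool goes at most 62.5 mm and 10.7 degrees, less where a joint would pass 70% of its speed; a pose out of reach is approached as far as the arm can. A call with a gripper value outside its range is refused whole. The fingers move at their own pace and stop on an object; FORCE is the grip in N (left out, the last holds). Time passes only in rows, so rows that repeat a pose let the fingers close. It gives the time, the measured TCP pose, the force, the opening and the grip force at its end, in the units of the state.
- sense(): the state, without advancing time (a new reading comes with each control period).
- read_camera(name): name is "scene" or "top"; returns a dict with "frame" (400x640x3 uint8, red, green, blue), "mtx" (3x3 intrinsics, pixels), "k1" (the pictures are not rectified: a ray, as slopes to the right and down, at radius r is drawn at 1 + k1 r^2 times it, then the intrinsics apply), "rvec" (rotation vector, rad) and "tvec" (3), from world to camera coordinates, as OpenCV has them. Camera axes: x right, y down, z forward; pixel columns grow to the right and rows downward; lengths in m; the calibration is good to about 2 mm. A picture is of the moment at which its call begins. There is no depth.
- job_done(): hands the job in; it is judged then, once.
The state is a dict: "time_s": time; "qpos": joint angles; "qd": joint speeds; "effort": joint torques, N m; "ee_pos": TCP position; "ee_rot": TCP orientation; "wrist_force": force on the tool from outside, world axes, zero at the start; "torque": the same for the moment, N m; "grip_width": finger opening in m; "finger_force": force on a finger pad.
Only numpy, scipy, OpenCV 4.12 (cv2) and the standard library are available. Lean on these libraries where they do the work, as an engineer would, in place of code of your own. Each camera call takes 0.05 s, during which the arm holds its last target. There are 200 camera calls.

## Working session

There is one attempt and no reset: what is moved stays moved. The work goes in short steps, Python scripts to look and compute and a shell command to move; the robot and the scene stay as the last step left them, time stands still between calls to the robot, and variables do not carry over. Pictures are saved under pics/ and viewed, at most 13 in all, crops included, and the job is handed in when it is done.

```bash
mkdir -p pics; ls; cat > h.py <<'E'
from plant import *
import numpy as np, cv2, json
def cam(n):
    c=read_camera(n); c['R']=cv2.Rodrigues(np.array(c['rvec'],float))[0]; c['t']=np.array(c['tvec'],float).ravel(); return c
def ray(c,u,v):
    K=np.array(c['mtx']); d=np.array([(u-K[0,2])/K[0,0],(v-K[1,2])/K[1,1]]); s=d.copy()
    for _ in range(20): s=d/(1+c['k1']*(s@s))
    return -c['R'].T@c['t'], c['R'].T@np.array([s[0],s[1],1.])
def onz(c,u,v,z):
    o,d=ray(c,u,v); return o+d*(z-o[2])/d[2]
def proj(c,P):
    p=c['R']@np.array(P,float)+c['t']; s=p[:2]/p[2]; s=s*(1+c['k1']*(s@s)); K=np.array(c['mtx'])
    return np.array([s[0]*K[0,0]+K[0,2],s[1]*K[1,1]+K[1,2]])
def save(c,name): cv2.imwrite('pics/'+name,c['frame'][:,:,::-1])
E
python3 - <<'E'
from h import *
import pickle
for n in('top','scene'):
    c=cam(n); save(c,n+'0.png'); pickle.dump(c,open(n+'0.pkl','wb')); print(n,c['mtx'],c['k1'],-c['R'].T@c['t'],c['R'])
s=sense(); print(s)
E
```

```text
pics
top [[432.29920482   0.         312.40853883]
 [  0.         432.29920482 194.22678494]
 [  0.           0.           1.        ]] -0.05731103219482718 [ 0.51145315 -0.06960518  1.06490056] [[ 2.75855545e-02 -9.99618122e-01  1.62721806e-03]
 [-9.96430500e-01 -2.76274387e-02 -7.97683050e-02]
 [ 7.97827991e-02  5.79043220e-04 -9.96812103e-01]]
scene [[464.95105099   0.         312.33965522]
 [  0.         464.95105099 194.11730645]
 [  0.           0.           1.        ]] -0.015743026065692518 [1.26455159 0.68292233 0.68906997] [[-0.7444841   0.66763705  0.00204902]
 [ 0.35815146  0.4019621  -0.84270636]
 [-0.56344561 -0.62664762 -0.53836957]]
{'time_s': 0.1, 'qpos': array([-1.38157419e+00,  3.51187813e-01,  1.65237456e+00, -7.97771107e-06,
        1.13908560e+00, -8.46124772e-02]), 'qd': array([-7.92293295e-04, -9.07349032e-05, -5.46330547e-04, -9.28459864e-05,
       -3.09746838e-04, -1.51480209e-03]), 'effort': array([ 7.37067676e-04, -5.06832612e+01, -2.91875643e+01, -4.82185590e-05,
        2.64831426e-03,  5.07072613e-06]), 'ee_pos': array([ 0.14869304, -0.52920557,  0.23080376]), 'ee_rot': array([[ 9.62740104e-01,  2.70428269e-01, -2.05616816e-04],
       [ 2.70428335e-01, -9.62739552e-01,  1.03512048e-03],
       [ 8.19703986e-05, -1.05215661e-03, -9.99999443e-01]]), 'wrist_force': array([ 0.58318471,  0.34464167, -0.37006244]), 'torque': array([ 0.03759673,  0.07158959, -0.01848615]), 'finger_force': 0.0, 'grip_width': 0.08557490830637134}
```

View pics/top0.png

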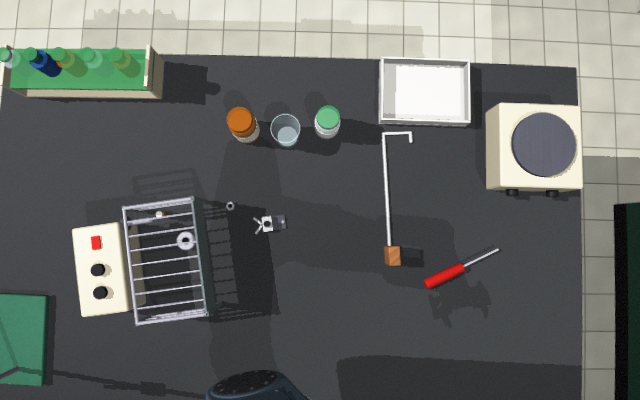

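View pics/scene0.png

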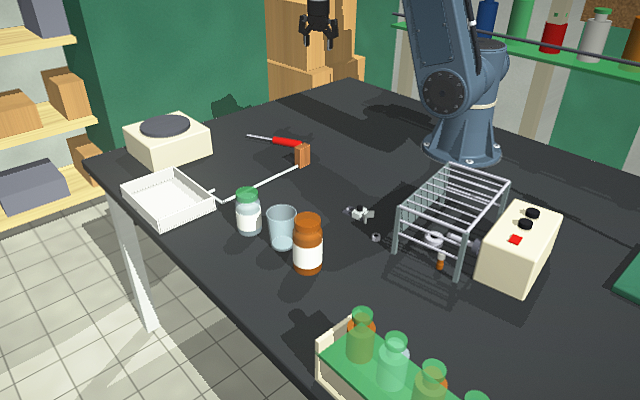

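The top view shows the guard at left (posts near (193,198), (206,318), (124,208), (137,324)) with the coupling at (185,240). The V block is at (270,223) and the nut at (230,206). The rod handle is at (393,256), its elbow at (384,134) and the lip end at (411,141). I'll zoom in next.

```bash
python3 - <<'E'
from h import *
import pickle
c=pickle.load(open('top0.pkl','rb')); f=c['frame'][:,:,::-1]
cv2.imwrite('pics/crop1.png',cv2.resize(f[185:335,105:305],None,fx=4,fy=4,interpolation=cv2.INTER_CUBIC))
d=pickle.load(open('scene0.pkl','rb'))['frame'][:,:,::-1]
cv2.imwrite('pics/crop2.png',cv2.resize(d[160:290,330:520],None,fx=4,fy=4,interpolation=cv2.INTER_CUBIC))
for n,u,v,z in [('fr+',193,198,.13),('fr-',206,318,.13),('bk+',124,208,.13),('bk-',137,324,.13),('coup',185,240,.022),('V',270,223,.018),('nut',230,206,.011),('elbow',384,134,.009),('lip',411,141,.009),('corner2',410,133,.009),('handle',393,256,.065),('amber',240,118,.13),('beak',286,130,.05)]:
    print(n,onz(c,u,v,z).round(4))
E
```

```text
fr+ [0.5708 0.1905 0.13  ]
fr- [0.3147 0.151  0.13  ]
bk+ [0.5447 0.342  0.13  ]
bk- [0.2962 0.3    0.13  ]
coup [0.4757 0.2352 0.022 ]
V [0.5226 0.0316 0.018 ]
nut [0.5614 0.1316 0.011 ]
elbow [ 0.751  -0.2427  0.009 ]
lip [ 0.7354 -0.3103  0.009 ]
corner2 [ 0.7556 -0.3077  0.009 ]
handle [ 0.454  -0.2584  0.065 ]
amber [0.7506 0.0954 0.13  ]
beak [ 0.7447 -0.0018  0.05  ]
```

View pics/crop1.png

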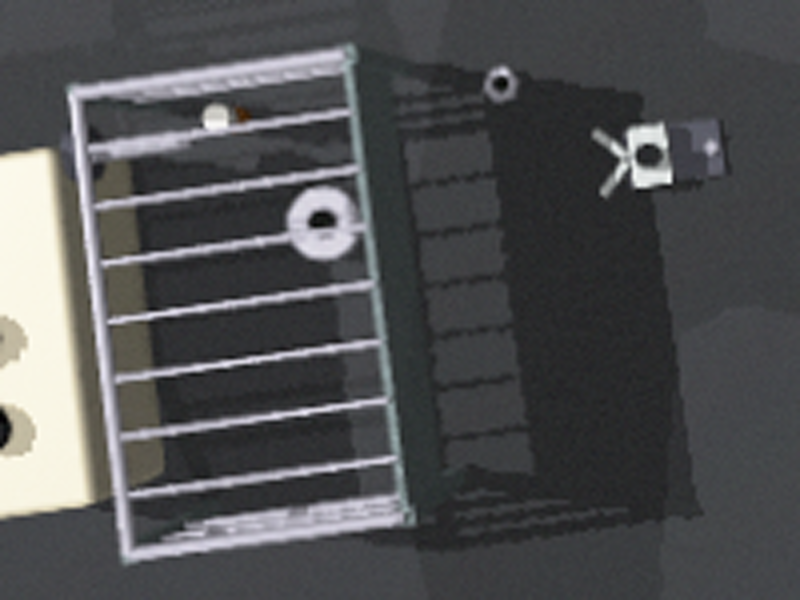

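View pics/crop2.png

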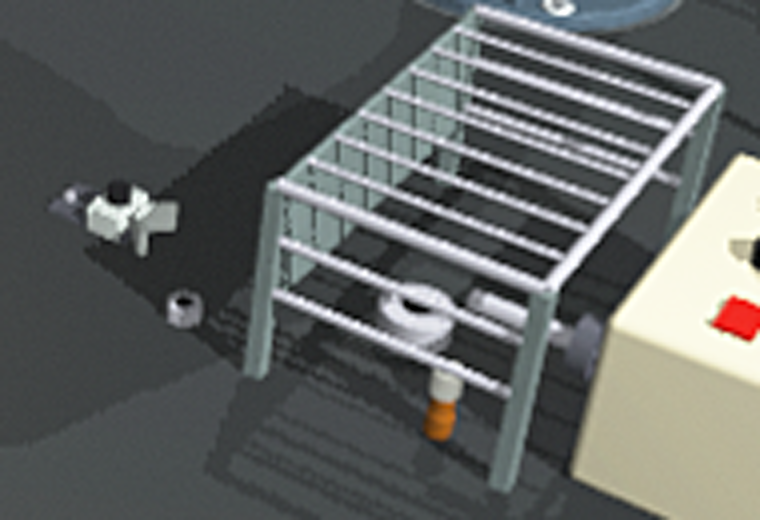

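The crops show the V's arm tips at crop (597,135) and (606,193) with the apex at (632,158), the coupling top at (322,223), and the nut at (500,84). The vial cap is at (215,117), and the roof corners are near (350,55), (402,512), (77,95) and (126,553).

```bash
python3 - <<'E'
from h import *
import pickle
c=pickle.load(open('top0.pkl','rb')); s=pickle.load(open('scene0.pkl','rb'))
P=lambda x,y,z:onz(c,105+(x+.5)/4-.5,185+(y+.5)/4-.5,z)[:2]
W=np.array([P(350,55,.13),P(402,512,.13),P(77,95,.13),P(126,553,.13)])
G=np.array([[.075,.1],[-.175,.1],[.075,.25],[-.175,.25]])
gm,wm=G.mean(0),W.mean(0); a=G-gm;b=W-wm
th=np.arctan2((a[:,0]*b[:,1]-a[:,1]*b[:,0]).sum(),(a*b).sum()); 
R=np.array([[np.cos(th),-np.sin(th)],[np.sin(th),np.cos(th)]]); o=wm-R@gm
print('yaw',th,'org',o,'res mm',((W-o)@R-G)*1e3)
for n,x,y,z in [('coup',322,223,.022),('nut',500,84,.011),('tip+',597,135,.018),('tip-',606,193,.018),('apex',632,158,.018),('vialcap',215,117,.045),('knob',650,155,.028)]:
    w=P(x,y,z); print(n,w.round(4),'guard',((w-o)@R*1e3).round(1))
# scene crosscheck
Q=lambda x,y,z:onz(s,330+(x+.5)/4-.5,160+(y+.5)/4-.5,z)[:2]
for n,x,y,z in [('coup top',415,305,.022),('nut',185,300,.011),('vial base',438,432,0),('fr+ bottom',256,370,0)]:
    w=Q(x,y,z); print('scene',n,w.round(4),'guard',((w-o)@R*1e3).round(1))
# rod
hsv=cv2.cvtColor(c['frame'],cv2.COLOR_RGB2HSV); roi=np.zeros(hsv.shape[:2],np.uint8); roi[128:275,377:418]=1
br=((hsv[...,2]>150)&(hsv[...,1]<60)&(roi>0)); br[:128]=0
v,u=np.nonzero(br); 
bar=(v>145)&(v<245)
pts=np.array([onz(c,a,b,.009)[:2] for a,b in zip(u,v)])
line=cv2.fitLine(pts[bar].astype(np.float32),cv2.DIST_L2,0,.01,.01).ravel(); print('bar dir',line, 'yaw',np.arctan2(line[1],line[0]))
d=line[:2]*np.sign(line[0]); n=np.array([d[1],-d[0]])
al=(pts-line[2:])@d; la=(pts-line[2:])@n
print('far end',line[2:]+d*np.percentile(al,99.5),'lip lateral',np.percentile(la,99.5),'len',al.min(),al.max())
o_=(hsv[...,0]>5)&(hsv[...,0]<22)&(hsv[...,1]>90)&(hsv[...,2]>120)&(roi>0)
m=cv2.moments(o_.astype(np.uint8)); cu,cv_=m['m10']/m['m00'],m['m01']/m['m00']; v,u=np.nonzero(o_); print('handle top px',cu,cv_,u.min(),u.max(),v.min(),v.max(),onz(c,cu,cv_,.065),onz(c,cu,cv_,.03))
E
```

```text
yaw 0.16521384778117967 org [0.51266877 0.08308893] res mm [[-0.50141837 -1.59998621]
 [ 2.3975137  -0.03959646]
 [-1.65016842  0.46232901]
 [-0.24592691  1.17725366]]
coup [0.4748 0.2348] guard [-12.4 155.9]
nut [0.5622 0.1326] guard [57.  40.6]
tip+ [0.5327 0.071 ] guard [ 17.8 -15.2]
tip- [0.4979 0.0643] guard [-17.7 -16.1]
apex [0.5194 0.0493] guard [  1.1 -34.4]
vialcap [0.5362 0.2953] guard [ 58.1 205.5]
knob [0.5214 0.0375] guard [  1.1 -46.4]
scene coup top [0.4761 0.2301] guard [-11.9 151.1]
scene nut [0.5616 0.1281] guard [55.6 36.4]
scene vial base [0.5356 0.2922] guard [ 57.  202.4]
scene fr+ bottom [0.5693 0.1905] guard [73.5 96.6]
bar dir [ 0.9976205   0.06894388  0.6026291  -0.2499363 ] yaw 0.06899862
far end [ 0.75626103 -0.23931905] lip lateral 0.07042413324316601 len -0.12587096313798166 0.15421007445725585
handle top px 392.36842105263156 255.29473684210527 385 400 246 265 [ 0.45559632 -0.25693156  0.065     ] [ 0.45364114 -0.26348864  0.03      ]
```

Yaw, V, coupling and rod agree across both views. The guard frame is at (0.5127, 0.0831) with yaw 0.165, the coupling is at guard (-12,154), and the rod origin is near (0.453,-0.260) with yaw 0.069. Next I'll grasp the handle.

```bash
python3 -m inch '[[85,[366,-177,100],[0,0,0.205]],[85,[366,-177,130],[0,0,0.205]],[85,[366,-177,130],[0,0,0.205]],[85,[366,-177,130],[0,0,0.205]],[85,[366,-177,130],[0,0,0.205]],[85,[366,-177,130],[0,0,0.205]],[85,[366,-177,130],[0,0,0.205]],[85,[366,-177,130],[0,0,0.205]],[85,[366,-177,130],[0,0,0.205]],[85,[366,-177,130],[0,0,0.205]]]' 60
python3 - <<'E'
from h import *
c=cam('top'); f=c['frame'][:,:,::-1]; cv2.imwrite('pics/g1.png',cv2.resize(f[190:310,340:500],None,fx=4,fy=4,interpolation=cv2.INTER_CUBIC))
s=sense(); print(s['ee_pos'],s['ee_rot'])
E
```

```text
time_s: 1.35
ee_pos: [0.4527, -0.2611, 0.1017]
ee_rot: [[0.998, 0.067, 0.0], [0.067, -0.998, -0.0], [0.0, 0.0, -1.0]]
wrist_force: [-0.3, -0.5, -0.1]
grip_width: 0.0852
finger_force: 0.0
[ 0.45266766 -0.26106892  0.1017201 ] [[ 9.97749222e-01  6.70543029e-02  4.58003480e-04]
 [ 6.70544738e-02 -9.97749248e-01 -3.68501813e-04]
 [ 4.32262995e-04  3.98383580e-04 -9.99999827e-01]]
```

View pics/g1.png

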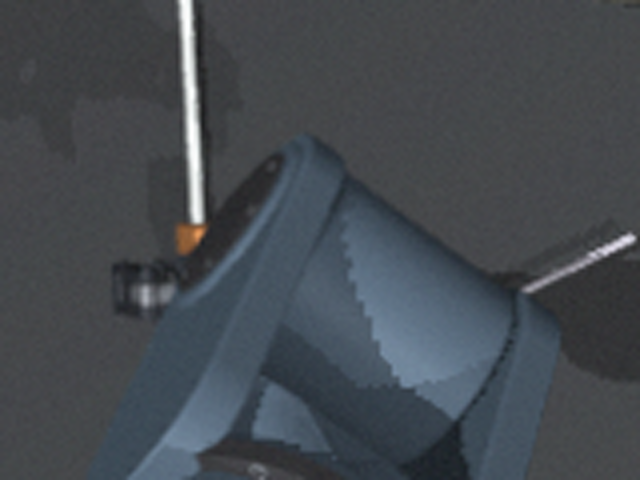

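The arm is over the handle, with the bar aligned and the handle's front edge showing under the wrist. I'll go down and grip.

```bash
python3 -m inch '[[85,[0,0,40],[0,0,0]],[85,[0,0,79],[0,0,0]],[85,[0,0,79],[0,0,0]],[20,[0,0,79],[0,0,0]],[20,[0,0,79],[0,0,0]],[20,[0,0,79],[0,0,0]],[20,[0,0,79],[0,0,0]],[20,[0,0,79],[0,0,0]],[20,[0,0,79],[0,0,0]],[20,[0,0,79],[0,0,0]]]' 90
```

```text
time_s: 2.65
ee_pos: [0.4537, -0.2604, 0.0233]
ee_rot: [[0.998, 0.069, 0.001], [0.069, -0.998, -0.001], [0.001, 0.001, -1.0]]
wrist_force: [-2.1, 0.7, 8.3]
grip_width: 0.0251
finger_force: 88.0
```

```bash
python3 -m inch '[[20,[0,0,-50],[0,0,0]],[20,[-35,28,-60],[0,0,0]],[20,[-35,28,-60],[0,0,-0.2]],[20,[-35,28,-60],[0,0,-1.667]],[20,[-35,28,-60],[0,0,-1.667]],[20,[-35,28,-60],[0,0,-1.667]],[20,[-35,28,-60],[0,0,-1.667]],[20,[-35,28,-60],[0,0,-1.667]],[20,[-35,28,-60],[0,0,-1.667]],[20,[-35,28,-60],[0,0,-1.667]],[20,[-35,28,-60],[0,0,-1.667]],[20,[-35,28,-60],[0,0,-1.667]],[20,[-35,28,-60],[0,0,-1.667]],[20,[-35,28,-60],[0,0,-1.667]]]'
python3 - <<'E'
from h import *
s=sense(); R=s['ee_rot'];th=.1652;G=np.array([[np.cos(th),-np.sin(th)],[np.sin(th),np.cos(th)]]);o=np.array([.51267,.08309])
t=o+G@np.array([-.046,-.240]); d=np.r_[t-s['ee_pos'][:2],0]; print(t,R.T@d*1e3, np.arctan2(R[1,0],R[0,0]))
E
```

```text
time_s: 4.4
ee_pos: [0.4202, -0.2905, 0.0823]
ee_rot: [[-0.162, 0.987, 0.0], [0.987, 0.162, -0.0], [-0.0, 0.0, -1.0]]
wrist_force: [0.4, 0.4, -2.3]
grip_width: 0.0252
finger_force: 89.0
[ 0.50676417 -0.1612072 ] [1.13509852e+02 1.06332436e+02 2.21758337e-03] 1.733676254013243
```

```bash
python3 -m inch '[[20,[0,62,0],[0,0,-0.002]],[20,[0,106,0],[0,0,-0.002]],[20,[60,106,0],[0,0,-0.002]],[20,[113,106,0],[0,0,-0.002]],[20,[113,106,0],[0,0,-0.002]],[20,[113,106,0],[0,0,-0.002]],[20,[113,106,0],[0,0,-0.002]],[20,[113,106,0],[0,0,-0.002]]]'
python3 - <<'E'
from h import *
import pickle
o=np.array([.51267,.08309]);th=.1652;G=np.array([[np.cos(th),-np.sin(th)],[np.sin(th),np.cos(th)]])
s=sense(); print(s['ee_pos'])
for n in('top','scene'):
    c=cam(n); pickle.dump(c,open(n+'1.pkl','wb')); f=c['frame'][:,:,::-1].copy()
    R=s['ee_rot']; org=s['ee_pos']+np.array([0,0,-.0233])
    for p in ([.3,0,.005],[.3,-.068,.005],[.274,-.068,.005],[.1,0,.005]):
        w=org+np.array([R[:,0],-R[:,1],-R[:,2]]).T@p; q=proj(c,w); print(n,w.round(3),q.round(1))
    if n=='scene': a=f[140:260,290:450]
    else: a=f[170:290,190:350]
    cv2.imwrite(f'pics/{n}1.png',cv2.resize(a,None,fx=4,fy=4,interpolation=cv2.INTER_CUBIC))
m=[cv2.imread(f'pics/{n}1.png') for n in('top','scene')]
cv2.imwrite('pics/both1.png',cv2.resize(np.hstack(m),(800,300)) if 0 else cv2.resize(np.vstack(m),(500,750))[:, :] [:600]) if 0 else cv2.imwrite('pics/both1.png',cv2.resize(np.hstack(m),(800,300)))
E
```

```text
time_s: 5.4
ee_pos: [0.5063, -0.1624, 0.0823]
ee_rot: [[-0.165, 0.986, 0.0], [0.986, 0.165, -0.0], [-0.0, 0.0, -1.0]]
wrist_force: [-0.0, -0.4, -1.5]
grip_width: 0.0248
finger_force: 89.4
[ 0.50630687 -0.16236461  0.08225023]
top [0.457 0.134 0.064] [223. 250.]
top [0.524 0.145 0.064] [219.4 220.8]
top [0.528 0.119 0.064] [230.5 219.2]
top [ 0.49  -0.064  0.064] [308.9 238.1]
scene [0.457 0.134 0.064] [407.8 200.9]
scene [0.524 0.145 0.064] [393.6 213.4]
scene [0.528 0.119 0.064] [384.1 209.4]
scene [ 0.49  -0.064  0.064] [341.2 175.1]
```

View pics/both1.png

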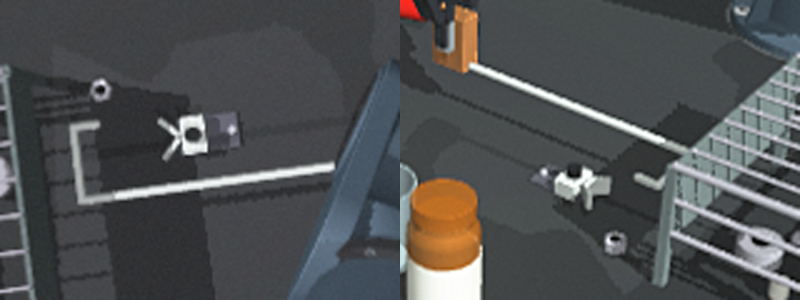

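The hook is where predicted in the top view (elbow px (221,250), lip corner (220,221), lip end (229,220)). In the scene view it may droop slightly, so I'll measure that along the bar.

```bash
python3 - <<'E'
from h import *
import pickle
c=pickle.load(open('scene1.pkl','rb')); s=sense(); R=s['ee_rot']; org=s['ee_pos']+np.array([0,0,-.0233]); M=np.array([R[:,0],-R[:,1],-R[:,2]]).T
g=c['frame'].astype(float).mean(2)
for x in (.04,.08,.12,.16,.2,.23,.25):
    w=org+M@[x,0,.005]; q=proj(c,w); qz=proj(c,w+[0,0,.001])-q
    u=int(round(q[0])); base=q[1]+(u-q[0])*0.48
    col=g[int(base)-8:int(base)+9,u]; k=col>col.min()+.5*(col.max()-col.min())
    v=(np.arange(int(base)-8,int(base)+9)[k]*col[k]).sum()/col[k].sum()
    print(x,q.round(1),'dv',round(v-base,2),'mm up',round((v-base)/qz[1],1),k.sum(),int(col.max()))
E
```

```text
0.04 [323.4 168.2] dv -0.08 mm up 0.3 3 245
0.08 [335.2 172.8] dv -0.59 mm up 1.8 3 255
0.12 [347.4 177.5] dv -0.25 mm up 0.8 3 255
0.16 [360.1 182.4] dv -0.31 mm up 0.9 3 255
0.2 [373.1 187.5] dv 0.49 mm up -1.5 3 245
0.23 [383.2 191.4] dv 0.17 mm up -0.5 4 255
0.25 [390.1 194.1] dv 0.41 mm up -1.2 4 255
```

Droop is only about 2 mm. I'll lower to under-panel height, go in over the coupling, and set down.

```bash
python3 -m inch '[[20,[0,0,29],[0,0.007,0]],[20,[0,0,29],[0,0.007,0]],[20,[0,0,29],[0,0.007,0]],[20,[25,0,29],[0,0.007,0]],[20,[50,0,29],[0,0.007,0]],[20,[75,0,29],[0,0.007,0]],[20,[100,0,29],[0,0.007,0]],[20,[125,0,29],[0,0.007,0]],[20,[138,0,29],[0,0.007,0]],[20,[138,0,29],[0,0.007,0]],[20,[138,0,29],[0,0.007,0]],[20,[138,0,29],[0,0.007,0]]]'
python3 - <<'E'
from h import *
for n,sl in(('top',(185,285,120,280)),('scene',(170,270,360,520))):
    c=cam(n); f=c['frame'][:,:,::-1]; a,b,d,e=sl; cv2.imwrite(f'pics/{n}2.png',cv2.resize(f[a:b,d:e],None,fx=4.5,fy=3*1.5,interpolation=cv2.INTER_CUBIC))
m=[cv2.resize(cv2.imread(f'pics/{n}2.png'),(480,300)) for n in('top','scene')]
cv2.imwrite('pics/both2.png',np.vstack(m))
E
```

```text
time_s: 7.0
ee_pos: [0.4835, -0.0262, 0.0534]
ee_rot: [[-0.165, 0.986, -0.001], [0.986, 0.165, 0.007], [0.007, 0.0, -1.0]]
wrist_force: [-0.9, -0.2, -1.9]
grip_width: 0.0251
finger_force: 89.3
```

View pics/both2.png

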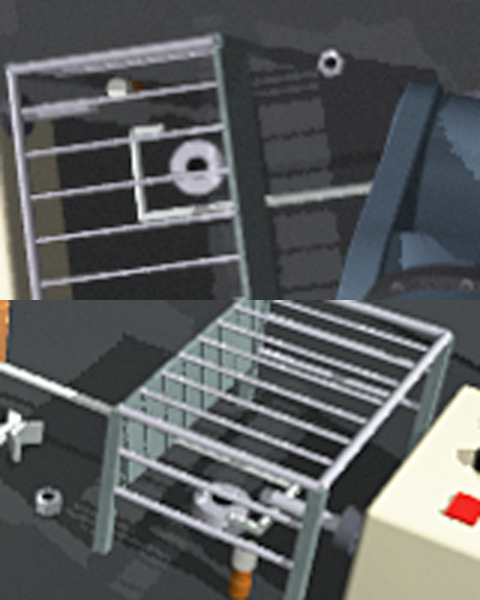

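The top view shows the J around the coupling: the crossbar is at crop column 140, beyond the coupling's far edge at 170, with the bar and lip clear on either side. Nothing has been disturbed. I'll lower it now.

```bash
python3 -m inch '[[20,[0,0,10],[0,0,0]],[20,[0,0,20],[0,0,0]],[20,[0,0,26],[0,0,0]],[20,[0,0,28],[0,0,0]],[20,[0,0,28],[0,0,0]],[20,[0,0,28],[0,0,0]]]'
python3 - <<'E'
from h import *
s=sense();print(s['ee_pos'],s['wrist_force'],s['torque'])
E
```

```text
time_s: 7.85
ee_pos: [0.4834, -0.0253, 0.0255]
ee_rot: [[-0.166, 0.986, -0.001], [0.986, 0.166, 0.007], [0.007, 0.0, -1.0]]
wrist_force: [-0.9, 0.6, -2.4]
grip_width: 0.0248
finger_force: 89.3
[ 0.48342277 -0.02532934  0.02549886] [-0.91347798  0.61206359 -2.38999534] [-0.11364241 -0.02989922  0.04639541]
```

```bash
python3 -m inch '[[20,[-10,0,0],[0,0,0]],[20,[-18,0,0],[0,0,0]],[20,[-26,1,0],[0,0,0]],[20,[-36,2,0],[0,0,0]],[20,[-46,3,0],[0,0,0]],[20,[-56,4,0],[0,0,0]],[20,[-66,5,0],[0,0,0]],[20,[-76,6,0],[0,0,0]],[20,[-86,7,0],[0,0,0]],[20,[-96,8,0],[0,0,0]],[20,[-106,9,0],[0,0,0]],[20,[-114,10,0],[0,0,0]],[20,[-122,11,0],[0,0,0]],[20,[-130,12,0],[0,0,0]],[20,[-130,12,0],[0,0,0]],[20,[-130,12,0],[0,0,0]]]'
python3 - <<'E'
from h import *
s=sense();print(s['ee_pos'],s['wrist_force'],s['torque'])
c=cam('top'); f=c['frame'][:,:,::-1]; cv2.imwrite('pics/top3.png',cv2.resize(f[190:270,190:310],None,fx=6,fy=6,interpolation=cv2.INTER_CUBIC))
import pickle; pickle.dump(c,open('top3.pkl','wb'))
E
```

```text
time_s: 9.85
ee_pos: [0.5167, -0.1515, 0.0244]
ee_rot: [[-0.166, 0.986, -0.001], [0.986, 0.166, 0.007], [0.007, 0.0, -1.0]]
wrist_force: [-0.5, 0.5, -1.6]
grip_width: 0.0252
finger_force: 89.4
[ 0.51672524 -0.15153279  0.02437058] [-0.47987963  0.53688673 -1.63080684] [-0.08470253 -0.00305473 -0.01888095]
```

View pics/top3.png

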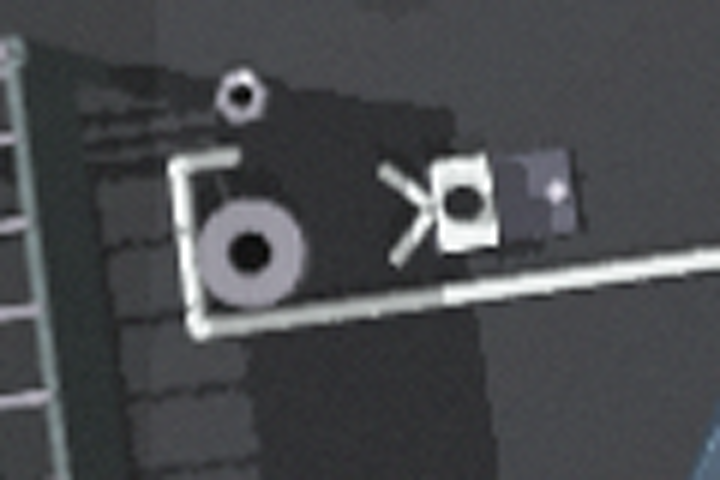

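The coupling is out in the open at crop (250,252), resting against the crossbar and close to the bar. The V's tips are at (382,172) and (397,262), with the nut clear at (241,95). I'll measure the offset from the V's centre line.

```bash
python3 - <<'E'
from h import *
import pickle
c=pickle.load(open('top3.pkl','rb'))
o=np.array([.51267,.08309]);th=.1652;G=np.array([[np.cos(th),-np.sin(th)],[np.sin(th),np.cos(th)]])
P=lambda x,y,z:((onz(c,190+(x+.5)/6-.5,190+(y+.5)/6-.5,z)[:2]-o)@G*1e3).round(1)
f=cv2.resize(c['frame'][190:270,190:310],None,fx=6,fy=6,interpolation=cv2.INTER_CUBIC); g=f.mean(2)
# bore: dark blob in disk
m=np.zeros(g.shape,np.uint8); cv2.circle(m,(250,252),38,1,-1); b=((g<70)&(m>0)).astype(np.uint8); M=cv2.moments(b,True); bx,by=M['m10']/M['m00'],M['m01']/M['m00']; print('bore',bx,by,P(bx,by,.022))
m*=0; cv2.circle(m,(465,202),30,1,-1); b=((g<90)&(m>0)).astype(np.uint8); M=cv2.moments(b,True); bx,by=M['m10']/M['m00'],M['m01']/M['m00']; print('knob',bx,by,P(bx,by,.028))
print('tips',P(382,168,.018),P(399,265,.018),'V block sides',P(462,160,.018),P(468,250,.018))
print('bar',P(196,322,.009),P(430,295,.009), 'lip',P(210,160,.009),'cross',P(187,245,.009))
s=sense(); print('tcp',(s['ee_pos'][:2]-o)@G*1e3)
E
```

```text
bore 249.61513944223108 252.4207171314741 [-6.6 42.7]
knob 462.99583333333334 202.784375 [  1.3 -45.5]
tips [ 19.9 -13.9] [-19.8 -15.7] V block sides [ 18.7 -46.4] [-17.6 -44.1]
bar [-31.4  70.2] [-33.4 -25.5] lip [33.1 56.5] cross [ 0. 70.]
tcp [ -34.5974158  -231.99036043]
```

```bash
python3 -m inch '[[20,[0,2,0],[0,0,0]],[20,[0,4,0],[0,0,0]],[20,[-3,6,0],[0,0,0]],[20,[-6,7.3,0],[0,0,0]],[20,[-12,7.3,0],[0,0,0]],[20,[-18,7.3,0],[0,0,0]],[20,[-20,7.3,0],[0,0,0]],[20,[-20,7.3,0],[0,0,0]]]'
python3 - <<'E'
from h import *
c=cam('top')
o=np.array([.51267,.08309]);th=.1652;G=np.array([[np.cos(th),-np.sin(th)],[np.sin(th),np.cos(th)]])
P=lambda x,y,z:((onz(c,190+(x+.5)/6-.5,190+(y+.5)/6-.5,z)[:2]-o)@G*1e3).round(1)
f=cv2.resize(c['frame'][190:270,190:310],None,fx=6,fy=6,interpolation=cv2.INTER_CUBIC); g=f.mean(2)
e=np.r_[o+G@[.0002,.0225],.022]; p=(proj(c,e)-190+.5)*6-.5; print(p)
m=np.zeros(g.shape,np.uint8); cv2.circle(m,tuple(int(v) for v in p),32,1,-1); b=((g<70)&(m>0)).astype(np.uint8); M=cv2.moments(b,True); bx,by=M['m10']/M['m00'],M['m01']/M['m00']; print('bore',M['m00'],bx,by,P(bx,by,.022))
s=sense(); print('tcp',(s['ee_pos'][:2]-o)@G*1e3,s['wrist_force'],G.T@s['wrist_force'][:2])
E
```

```text
time_s: 10.9
ee_pos: [0.5273, -0.1703, 0.0243]
ee_rot: [[-0.166, 0.986, -0.001], [0.986, 0.166, 0.007], [0.007, 0.0, -1.0]]
wrist_force: [0.0, -0.4, -2.6]
grip_width: 0.0248
finger_force: 89.5
[297.13438344 228.66409323]
bore 1320.0 295.2378787878788 231.22954545454544 [-0.7 23.4]
tcp [ -27.21166535 -252.23725337] [-1.01931222 -0.0421597  -2.43152343] [-1.01236793  0.12603978]
```

```bash
cat > f.py <<'E'
from h import *
o=np.array([.51267,.08309]);th=.1652;G=np.array([[np.cos(th),-np.sin(th)],[np.sin(th),np.cos(th)]])
s=sense(); print('tcp',((s['ee_pos'][:2]-o)@G*1e3).round(2),s['time_s'],'F guard',(G.T@s['wrist_force'][:2]).round(2),s['torque'].round(2))
E
python3 -m inch '[[20,[-1,1,0],[0,0,0]],[20,[-2,1.2,0],[0,0,0]],[20,[-3,1.2,0],[0,0,0]],[20,[-4,1.2,0],[0,0,0]],[20,[-5,1.2,0],[0,0,0]],[20,[-6,1.2,0],[0,0,0]],[20,[-7,1.2,0],[0,0,0]],[20,[-8,1.2,0],[0,0,0]],[20,[-8,1.2,0],[0,0,0]]]' | tail -0; python3 f.py
python3 -m inch '[[20,[2,0,0],[0,0,0]],[20,[2,-1.5,0],[0,0,0]],[20,[0,-1.5,0],[0,0,0]],[20,[0,-1.5,0],[0,0,0]],[20,[-1,-1.5,0],[0,0,0]],[20,[-1,-1.5,0],[0,0,0]]]' | tail -0; python3 f.py
```

```text
tcp [ -26.02 -260.2 ] 12.075 F guard [-0.28 -0.14] [-0.    0.03  0.06]
tcp [ -27.57 -261.07] 12.825 F guard [-0.   -0.03] [-0.01  0.06 -0.  ]Exception ignored on flushing sys.stdout:
BrokenPipeError: [Errno 32] Broken pipe
Exception ignored on flushing sys.stdout:
BrokenPipeError: [Errno 32] Broken pipe
```

```bash
echo "import sys; sys.exit(s['wrist_force'][:2]@G[:,1]>1.6)" >> f.py
python3 -m inch '[[20,[-0.5,0,0],[0,0,0]],[20,[-0.5,0,0],[0,0,0]]]' >/dev/null; python3 f.py &&
python3 -m inch '[[20,[-0.5,0,0],[0,0,0]],[20,[-0.5,0,0],[0,0,0]]]' >/dev/null && python3 f.py &&
python3 -m inch '[[20,[-0.5,0,0],[0,0,0]],[20,[-0.5,0,0],[0,0,0]]]' >/dev/null && python3 f.py &&
python3 -m inch '[[20,[-0.5,0,0],[0,0,0]],[20,[-0.5,0,0],[0,0,0]]]' >/dev/null && python3 f.py &&
python3 -m inch '[[20,[-0.5,0,0],[0,0,0]],[20,[-0.5,0,0],[0,0,0]]]' >/dev/null && python3 f.py &&
python3 -m inch '[[20,[-0.5,0,0],[0,0,0]],[20,[-0.5,0,0],[0,0,0]]]' >/dev/null && python3 f.py &&
python3 -m inch '[[20,[-0.5,0,0],[0,0,0]],[20,[-0.5,0,0],[0,0,0]]]' >/dev/null && python3 f.py &&
python3 -m inch '[[20,[-0.5,0,0],[0,0,0]],[20,[-0.5,0,0],[0,0,0]]]' >/dev/null && python3 f.py &&
python3 -m inch '[[20,[-0.5,0,0],[0,0,0]],[20,[-0.5,0,0],[0,0,0]]]' >/dev/null && python3 f.py &&
python3 -m inch '[[20,[-0.5,0,0],[0,0,0]],[20,[-0.5,0,0],[0,0,0]]]' >/dev/null && python3 f.py
```

```text
tcp [ -27.55 -261.55] 13.075 F guard [-0.18  0.93] [0.1  0.07 0.05]False
```

```bash
sed -i 's/sys.exit(\(.*\))$/sys.exit(int(\1))/' f.py
python3 -m inch '[[20,[-0.5,0,0],[0,0,0]],[20,[-0.5,0,0],[0,0,0]]]' >/dev/null && python3 f.py &&
python3 -m inch '[[20,[-0.5,0,0],[0,0,0]],[20,[-0.5,0,0],[0,0,0]]]' >/dev/null && python3 f.py &&
python3 -m inch '[[20,[-0.5,0,0],[0,0,0]],[20,[-0.5,0,0],[0,0,0]]]' >/dev/null && python3 f.py &&
python3 -m inch '[[20,[-0.5,0,0],[0,0,0]],[20,[-0.5,0,0],[0,0,0]]]' >/dev/null && python3 f.py &&
python3 -m inch '[[20,[-0.5,0,0],[0,0,0]],[20,[-0.5,0,0],[0,0,0]]]' >/dev/null && python3 f.py &&
python3 -m inch '[[20,[-0.5,0,0],[0,0,0]],[20,[-0.5,0,0],[0,0,0]]]' >/dev/null && python3 f.py &&
python3 -m inch '[[20,[-0.5,0,0],[0,0,0]],[20,[-0.5,0,0],[0,0,0]]]' >/dev/null && python3 f.py &&
python3 -m inch '[[20,[-0.5,0,0],[0,0,0]],[20,[-0.5,0,0],[0,0,0]]]' >/dev/null && python3 f.py &&
python3 -m inch '[[20,[-0.5,0,0],[0,0,0]],[20,[-0.5,0,0],[0,0,0]]]' >/dev/null && python3 f.py &&
python3 -m inch '[[20,[-0.5,0,0],[0,0,0]],[20,[-0.5,0,0],[0,0,0]]]' >/dev/null && python3 f.py &&
python3 -m inch '[[20,[-0.5,0,0],[0,0,0]],[20,[-0.5,0,0],[0,0,0]]]' >/dev/null && python3 f.py &&
python3 -m inch '[[20,[-0.5,0,0],[0,0,0]],[20,[-0.5,0,0],[0,0,0]]]' >/dev/null && python3 f.py
```

```text
tcp [ -27.56 -262.07] 13.325 F guard [0.57 0.58] [0.07 0.06 0.05]
tcp [ -27.52 -262.6 ] 13.575 F guard [0.64 1.01] [0.01 0.04 0.01]
tcp [ -27.52 -263.09] 13.825 F guard [0.1  0.77] [0.08 0.03 0.11]
tcp [ -27.52 -263.59] 14.075 F guard [-0.53  2.19] [0.04 0.04 0.02]
```

```bash

python3 -m inch '[[20,[0,0,0],[0,0,0]]]' >/dev/null && python3 f.py;
python3 -m inch '[[20,[0,0,0],[0,0,0]]]' >/dev/null && python3 f.py &&
python3 -m inch '[[20,[-0.5,0,0],[0,0,0]],[20,[-0.5,0,0],[0,0,0]]]' >/dev/null && python3 f.py &&
python3 -m inch '[[20,[-0.5,0,0],[0,0,0]],[20,[-0.5,0,0],[0,0,0]]]' >/dev/null && python3 f.py &&
python3 -m inch '[[20,[-0.5,0,0],[0,0,0]],[20,[-0.5,0,0],[0,0,0]]]' >/dev/null && python3 f.py
```

```text
tcp [ -27.5  -263.58] 14.2 F guard [-0.02  0.1 ] [0.05 0.03 0.02]
tcp [ -27.51 -263.6 ] 14.325 F guard [-0.03  0.86] [0.06 0.07 0.06]
tcp [ -27.55 -264.07] 14.575 F guard [0.41 0.84] [0.16 0.07 0.08]
tcp [ -27.53 -264.59] 14.825 F guard [-0.03  1.59] [0.07 0.04 0.09]
tcp [ -27.52 -265.1 ] 15.075 F guard [0.13 0.54] [0.11 0.06 0.07]
```

```bash
sed -i 's/>1.6/>2.6/' f.py
python3 -m inch '[[20,[-0.5,0,0],[0,0,0]],[20,[-0.5,0,0],[0,0,0]]]' >/dev/null && python3 f.py &&
python3 -m inch '[[20,[-0.5,0,0],[0,0,0]],[20,[-0.5,0,0],[0,0,0]]]' >/dev/null && python3 f.py &&
python3 -m inch '[[20,[-0.5,0,0],[0,0,0]],[20,[-0.5,0,0],[0,0,0]]]' >/dev/null && python3 f.py &&
python3 -m inch '[[20,[-0.5,0,0],[0,0,0]],[20,[-0.5,0,0],[0,0,0]]]' >/dev/null && python3 f.py &&
python3 -m inch '[[20,[-0.5,0,0],[0,0,0]],[20,[-0.5,0,0],[0,0,0]]]' >/dev/null && python3 f.py &&
python3 -m inch '[[20,[-0.5,0,0],[0,0,0]],[20,[-0.5,0,0],[0,0,0]]]' >/dev/null && python3 f.py &&
python3 -m inch '[[20,[-0.5,0,0],[0,0,0]],[20,[-0.5,0,0],[0,0,0]]]' >/dev/null && python3 f.py &&
python3 -m inch '[[20,[-0.5,0,0],[0,0,0]],[20,[-0.5,0,0],[0,0,0]]]' >/dev/null && python3 f.py &&
python3 -m inch '[[20,[-0.5,0,0],[0,0,0]],[20,[-0.5,0,0],[0,0,0]]]' >/dev/null && python3 f.py &&
python3 -m inch '[[20,[-0.5,0,0],[0,0,0]],[20,[-0.5,0,0],[0,0,0]]]' >/dev/null && python3 f.py &&
python3 -m inch '[[20,[-0.5,0,0],[0,0,0]],[20,[-0.5,0,0],[0,0,0]]]' >/dev/null && python3 f.py &&
python3 -m inch '[[20,[-0.5,0,0],[0,0,0]],[20,[-0.5,0,0],[0,0,0]]]' >/dev/null && python3 f.py
```

```text
tcp [ -27.51 -265.58] 15.325 F guard [-0.17  0.62] [0.06 0.05 0.04]
tcp [ -27.51 -266.12] 15.575 F guard [-0.41  1.28] [ 0.03 -0.    0.02]
tcp [ -27.52 -266.61] 15.825 F guard [0.71 1.17] [0.1  0.1  0.02]
tcp [ -27.51 -267.12] 16.075 F guard [0.32 0.33] [0.08 0.06 0.09]
tcp [ -27.53 -267.58] 16.325 F guard [0.02 0.8 ] [0.1  0.04 0.08]
tcp [ -27.5  -268.12] 16.575 F guard [0.24 0.79] [0.09 0.03 0.09]
tcp [ -27.51 -268.6 ] 16.825 F guard [-0.47  0.71] [0.07 0.08 0.06]
tcp [ -27.51 -269.11] 17.075 F guard [-0.47  1.26] [ 0.13 -0.03  0.07]
tcp [ -27.51 -269.6 ] 17.325 F guard [0.75 0.88] [0.13 0.07 0.05]
tcp [ -27.52 -270.1 ] 17.575 F guard [0.25 2.12] [0.15 0.06 0.04]
tcp [ -27.51 -270.6 ] 17.825 F guard [-0.53  0.79] [ 0.13  0.03 -0.01]
tcp [ -27.5  -271.12] 18.075 F guard [-0.52  0.46] [0.08 0.06 0.01]
```

Clear sliding so far; the estimated coupling y is 4.5 mm. I'll continue in the same way.

```bash
python3 -m inch '[[20,[-0.5,0,0],[0,0,0]],[20,[-0.5,0,0],[0,0,0]]]' >/dev/null && python3 f.py &&
python3 -m inch '[[20,[-0.5,0,0],[0,0,0]],[20,[-0.5,0,0],[0,0,0]]]' >/dev/null && python3 f.py &&
python3 -m inch '[[20,[-0.5,0,0],[0,0,0]],[20,[-0.5,0,0],[0,0,0]]]' >/dev/null && python3 f.py &&
python3 -m inch '[[20,[-0.5,0,0],[0,0,0]],[20,[-0.5,0,0],[0,0,0]]]' >/dev/null && python3 f.py &&
python3 -m inch '[[20,[-0.5,0,0],[0,0,0]],[20,[-0.5,0,0],[0,0,0]]]' >/dev/null && python3 f.py &&
python3 -m inch '[[20,[-0.5,0,0],[0,0,0]],[20,[-0.5,0,0],[0,0,0]]]' >/dev/null && python3 f.py &&
python3 -m inch '[[20,[-0.5,0,0],[0,0,0]],[20,[-0.5,0,0],[0,0,0]]]' >/dev/null && python3 f.py &&
python3 -m inch '[[20,[-0.5,0,0],[0,0,0]],[20,[-0.5,0,0],[0,0,0]]]' >/dev/null && python3 f.py &&
python3 -m inch '[[20,[-0.5,0,0],[0,0,0]],[20,[-0.5,0,0],[0,0,0]]]' >/dev/null && python3 f.py &&
python3 -m inch '[[20,[-0.5,0,0],[0,0,0]],[20,[-0.5,0,0],[0,0,0]]]' >/dev/null && python3 f.py
python3 - <<'E'
from h import *
c=cam('top'); f=c['frame'][:,:,::-1]; cv2.imwrite('pics/top4.png',cv2.resize(f[195:255,210:310],None,fx=7,fy=7,interpolation=cv2.INTER_CUBIC))
o=np.array([.51267,.08309]);th=.1652;G=np.array([[np.cos(th),-np.sin(th)],[np.sin(th),np.cos(th)]])
g=cv2.resize(c['frame'][190:270,190:310],None,fx=6,fy=6,interpolation=cv2.INTER_CUBIC).mean(2)
p=(proj(c,np.r_[o+G@[.0002,.002],.022])-190+.5)*6-.5
m=np.zeros(g.shape,np.uint8); cv2.circle(m,tuple(int(v) for v in p),30,1,-1); M=cv2.moments(((g<70)&(m>0)).astype(np.uint8),True); bx,by=M['m10']/M['m00'],M['m01']/M['m00']
print(p,M['m00'],(onz(c,190+(bx+.5)/6-.5,190+(by+.5)/6-.5,.022)[:2]-o)@G*1e3)
E
```

```text
tcp [ -27.51 -271.61] 18.325 F guard [-0.43  0.76] [0.1  0.04 0.05]
tcp [ -27.51 -272.08] 18.575 F guard [-0.71  0.44] [0.1  0.09 0.08]
tcp [ -27.5  -272.59] 18.825 F guard [0.24 0.64] [0.07 0.03 0.03]
tcp [ -27.51 -273.09] 19.075 F guard [-1.04  1.43] [0.11 0.04 0.06]
tcp [ -27.53 -273.37] 19.325 F guard [0.28 3.42] [ 0.48  0.01 -0.13]
[347.64899085 221.71643948] 1300.0 [0.5253669  2.99232625]
```

View pics/top4.png

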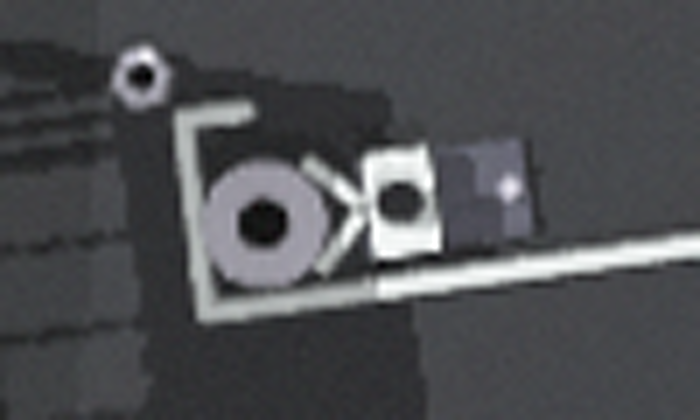

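The coupling at crop (264,222) now sits in the V's flanks, and the measured x of 0.5 mm matches the V's centre (about 0.6). The force has risen to 3.4 N. I'll firm it up in small steps.

```bash
python3 -m inch '[[20,[0,0,0],[0,0,0]],[20,[0,0,0],[0,0,0]]]' >/dev/null ; python3 f.py 
python3 -m inch '[[20,[-0.2,0,0],[0,0,0]],[20,[-0.2,0,0],[0,0,0]]]' >/dev/null ; python3 f.py
python3 -m inch '[[20,[0,0,0],[0,0,0]]]' >/dev/null ; python3 f.py
```

```text
tcp [ -27.54 -273.44] 19.625 F guard [0.14 3.67] [ 0.53 -0.04 -0.11]
tcp [ -27.49 -273.62] 19.875 F guard [1.15 4.89] [ 0.69 -0.17 -0.19]
tcp [ -27.5 -273.6] 20.0 F guard [0.91 4.62] [ 0.73 -0.13 -0.25]
```

```bash
python3 -m inch '[[20,[-0.3,0,0],[0,0,0]],[20,[-0.3,0,0],[0,0,0]]]' >/dev/null ; python3 f.py
python3 -m inch '[[20,[0,0,0],[0,0,0]],[20,[0,0,0],[0,0,0]],[20,[0,0,0],[0,0,0]],[20,[0,0,0],[0,0,0]],[20,[0,0,0],[0,0,0]]]' >/dev/null ; python3 f.py
python3 -m inch '[[20,[0,0,0],[0,0,0]],[20,[0,0,0],[0,0,0]],[20,[0,0,0],[0,0,0]],[20,[0,0,0],[0,0,0]],[20,[0,0,0],[0,0,0]]]' >/dev/null ; python3 f.py
```

```text
tcp [ -27.43 -273.8 ] 20.25 F guard [0.83 6.13] [ 0.86 -0.17 -0.35]
tcp [ -27.42 -273.79] 20.875 F guard [2.19 5.92] [ 0.8  -0.19 -0.39]
tcp [ -27.45 -273.8 ] 21.5 F guard [1.98 4.9 ] [ 0.85 -0.16 -0.37]
```

```bash
python3 -m inch '[[20,[0,0.4,0],[0,0,0]],[20,[0,0.4,0],[0,0,0]]]' >/dev/null ; python3 f.py
python3 -m inch '[[20,[-0.1,0,0],[0,0,0]],[20,[-0.1,0,0],[0,0,0]],[20,[-0.1,0,0],[0,0,0]],[20,[-0.1,0,0],[0,0,0]],[20,[-0.1,0,0],[0,0,0]],[20,[-0.1,0,0],[0,0,0]],[20,[-0.1,0,0],[0,0,0]],[20,[-0.1,0,0],[0,0,0]]]' >/dev/null ; python3 f.py
python3 - <<'E'
from h import *
c=cam('top')
o=np.array([.51267,.08309]);th=.1652;G=np.array([[np.cos(th),-np.sin(th)],[np.sin(th),np.cos(th)]])
g=cv2.resize(c['frame'][190:270,190:310],None,fx=6,fy=6,interpolation=cv2.INTER_CUBIC).mean(2)
p=(proj(c,np.r_[o+G@[.0005,.003],.022])-190+.5)*6-.5
m=np.zeros(g.shape,np.uint8); cv2.circle(m,tuple(int(v) for v in p),30,1,-1); M=cv2.moments(((g<70)&(m>0)).astype(np.uint8),True); bx,by=M['m10']/M['m00'],M['m01']/M['m00']
print((onz(c,190+(bx+.5)/6-.5,190+(by+.5)/6-.5,.022)[:2]-o)@G*1e3)
E
```

```text
tcp [ -27.06 -273.84] 21.75 F guard [1.1  5.34] [ 0.73 -0.13 -0.28]
tcp [ -27.06 -273.88] 22.75 F guard [2.05 4.79] [ 0.75 -0.22 -0.3 ]
[0.93674952 2.45532899]
```

It is seated and has been held at about 5 to 6 N for more than 2 s. I'll back off gently, centre the J, then lift.

```bash
python3 -m inch '[[20,[0.5,0,0],[0,0,0]],[20,[1,0,0],[0,0,0]],[20,[1.5,0,0],[0,0,0]],[20,[3,0,0],[0,0,0]],[20,[6,0,0],[0,0,0]],[20,[8,-3,0],[0,0,0]],[20,[8,-7,0],[0,0,0]],[20,[8,-7,0],[0,0,0]],[20,[8,-7,-15],[0,0,0]],[20,[8,-7,-35],[0,0,0]],[20,[8,-7,-58],[0,0,0]],[20,[8,-7,-58],[0,0,0]],[20,[8,-7,-58],[0,0,0]]]'
python3 - <<'E'
from h import *
c=cam('top'); f=c['frame'][:,:,::-1]; cv2.imwrite('pics/top5.png',cv2.resize(f[190:270,200:310],None,fx=5,fy=5,interpolation=cv2.INTER_CUBIC))
o=np.array([.51267,.08309]);th=.1652;G=np.array([[np.cos(th),-np.sin(th)],[np.sin(th),np.cos(th)]])
g=cv2.resize(c['frame'][190:270,190:310],None,fx=6,fy=6,interpolation=cv2.INTER_CUBIC).mean(2)
p=(proj(c,np.r_[o+G@[.0005,.003],.022])-190+.5)*6-.5
m=np.zeros(g.shape,np.uint8); cv2.circle(m,tuple(int(v) for v in p),30,1,-1); M=cv2.moments(((g<70)&(m>0)).astype(np.uint8),True); bx,by=M['m10']/M['m00'],M['m01']/M['m00']
print((onz(c,190+(bx+.5)/6-.5,190+(by+.5)/6-.5,.022)[:2]-o)@G*1e3)
s=sense();R=s['ee_rot']; d=np.array([.4202,-.2905,s['ee_pos'][2]])-s['ee_pos']; print(R.T@d*1e3,np.arctan2(R[1,0],R[0,0]))
E
```

```text
time_s: 24.42
ee_pos: [0.5226, -0.1854, 0.0819]
ee_rot: [[-0.166, 0.986, -0.001], [0.986, 0.166, 0.007], [0.007, -0.0, -1.0]]
wrist_force: [-0.6, -0.2, -2.1]
grip_width: 0.0248
finger_force: 89.5
[0.67186485 2.49783692]
[ -86.73107131 -118.32229344   -0.55479065] 1.737797125569699
```

View pics/top5.png

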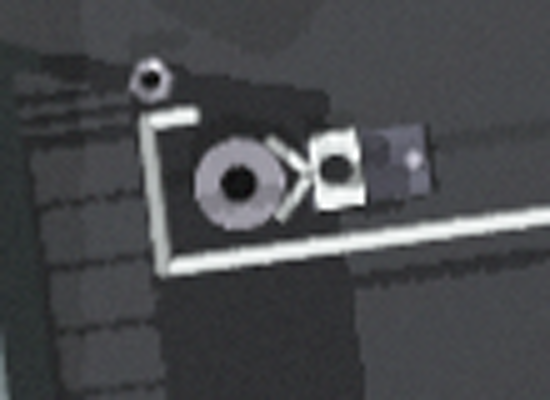

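The coupling is still seated at crop (239,183), centred at 0.7/2.5 mm, and the rod is lifted clear. I'll retreat and swing the rod back to its original open spot.

```bash
python3 -m inch '[[20,[-45,0,0],[0,0,0]],[20,[-87,0,0],[0,0,0]],[20,[-87,-60,0],[0,0,0]],[20,[-87,-118,0],[0,0,0]],[20,[-87,-118,0],[0,-0.007,0]],[20,[-87,-118,0],[0,-0.007,0]]]' >/dev/null
python3 -m inch '[[20,[0,0,0],[0,0,1.669]],[20,[0,0,0],[0,0,1.669]],[20,[0,0,0],[0,0,1.669]],[20,[0,0,0],[0,0,1.669]],[20,[0,0,0],[0,0,1.669]],[20,[0,0,0],[0,0,1.669]],[20,[0,0,0],[0,0,1.669]],[20,[0,0,0],[0,0,1.669]],[20,[0,0,0],[0,0,1.669]],[20,[0,0,0],[0,0,1.669]],[20,[0,0,0],[0,0,1.669]]]' 
python3 -m inch '[[20,[20,0,20],[0,0,0]],[20,[20,0,40],[0,0,0]],[20,[20,0,52],[0,0,0]],[20,[20,0,55],[0,0,0]],[20,[20,0,55],[0,0,0]],[20,[20,0,55],[0,0,0]]]'
```

```text
time_s: 26.6
ee_pos: [0.4214, -0.2907, 0.0813]
ee_rot: [[0.997, 0.073, -0.0], [0.073, -0.997, 0.0], [-0.0, -0.0, -1.0]]
wrist_force: [0.2, 1.7, -1.0]
grip_width: 0.0251
finger_force: 89.7
time_s: 27.35
ee_pos: [0.4412, -0.2898, 0.0272]
ee_rot: [[0.998, 0.069, 0.001], [0.069, -0.998, -0.001], [0.001, 0.001, -1.0]]
wrist_force: [0.4, -0.4, -1.2]
grip_width: 0.0249
finger_force: 89.7
```

```bash
python3 -m inch '[[20,[0,-25,0],[0,0,0]],[20,[0,-25,2],[0,0,0]],[20,[0,-25,3.5],[0,0,0]],[20,[0,-25,3.5],[0,0,0]],[20,[0,-25,3.5],[0,0,0]]]'
```

```text
time_s: 27.98
ee_pos: [0.4396, -0.2651, 0.0234]
ee_rot: [[0.998, 0.068, 0.001], [0.068, -0.998, -0.001], [0.001, 0.001, -1.0]]
wrist_force: [-0.1, 0.8, 4.1]
grip_width: 0.025
finger_force: 90.3
```

Contact with the bench (4 N). I'll open, then rise straight up.

```bash
python3 -m inch '[[40,[0,0,0],[0,0,0]],[60,[0,0,0],[0,0,0]],[85,[0,0,0],[0,0,0]],[85,[0,0,0],[0,0,0]],[85,[0,0,0],[0,0,0]],[85,[0,0,-30],[0,0,0]],[85,[0,0,-80],[0,0,0]],[85,[0,0,-140],[0,0,0]],[85,[-60,60,-200],[0,0,0]],[85,[-100,120,-200],[0,0,0]],[85,[-100,120,-200],[0,0,0]],[85,[-100,120,-200],[0,0,0]],[85,[-100,120,-200],[0,0,0]]]'
python3 - <<'E'
from h import *
for n in('top','scene'):
    c=cam(n)
    if n=='top': T=c
    else: S=c
a=T['frame'][110:310,190:430,::-1]; b=S['frame'][100:300,200:440,::-1]
cv2.imwrite('pics/fin.png',cv2.resize(np.hstack([a,b]),(800,333),interpolation=cv2.INTER_CUBIC))
c=T; o=np.array([.51267,.08309]);th=.1652;G=np.array([[np.cos(th),-np.sin(th)],[np.sin(th),np.cos(th)]])
g=cv2.resize(c['frame'][190:270,190:310],None,fx=6,fy=6,interpolation=cv2.INTER_CUBIC).mean(2)
p=(proj(c,np.r_[o+G@[.0005,.003],.022])-190+.5)*6-.5
m=np.zeros(g.shape,np.uint8); cv2.circle(m,tuple(int(v) for v in p),30,1,-1); M=cv2.moments(((g<70)&(m>0)).astype(np.uint8),True); bx,by=M['m10']/M['m00'],M['m01']/M['m00']
print((onz(c,190+(bx+.5)/6-.5,190+(by+.5)/6-.5,.022)[:2]-o)@G*1e3)
E
```

```text
time_s: 29.6
ee_pos: [0.3477, -0.3906, 0.2227]
ee_rot: [[0.998, 0.068, -0.0], [0.068, -0.998, 0.001], [-0.0, -0.001, -1.0]]
wrist_force: [0.1, 0.5, -0.2]
grip_width: 0.0852
finger_force: 0.0
[0.8946588  2.47762858]
```

View pics/fin.png

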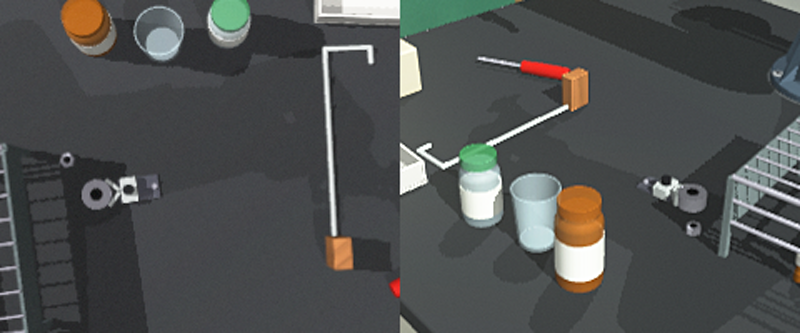

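The rod lies flat on the open bench (handle at crop (340,252), hook at (348,48)), the coupling is seated in the V at (97,193), and the bystanders are undisturbed. I'm handing in.

```bash
python3 -c "
from plant import *
print(job_done())"
```

```text
the job is handed in; nothing more can be done
None
```

I drew the coupling out with the hook, pulled it home in the V at about 5–6 N for over 2 s, laid the rod flat on the open bench well clear, and handed the job in at about 30 s; the hand-in returned no verdict.

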